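Refit the keg coupler's seal and cap

TASK

Put the keg coupler on the service stand back together: first slide the red seal over the upright spindle so that it lies flat on the metal shoulder, then put the brass cap over the spindle, open end down, so that it sits flat on the seal. Leave the blue seal where it lies.

Things in the scene. Friction and masses are not known exactly. Their poses are not given: they have to be found in the camera images.
- seat (a point): Service stand, fixed: black plate 120 x 120 x 12 mm, on it a round aluminium shoulder 60 mm across and 20 mm high, and from its middle an upright steel spindle 14 mm thick, 45 mm tall, tip tapered. This point: centre of the shoulder's top face at the spindle's foot, 32 mm above the table; z points up along the spindle.
- seal_red: Red ring-shaped seal, loose, lying flat on the table: 52 mm outside, 24 mm hole right through, 16 mm thick, about 50 g, stiff (does not squash). Fit it the way up it lies. Origin: centre of its underside; z is the ring's axis, pointing up.
- cap: Brass cap, loose, standing on the table open end down: ribbed cylinder 48 mm across (50 over the thin ribs), 42 mm tall, about 250 g, closed top, smooth blind hole from below 24 mm wide, 34 mm deep (no thread, it drops on). The seal cannot pass it, so it goes on last; in place its underside is 16 mm above the shoulder. Origin: centre of its underside; z points up to the closed top.
- seal_blue: Blue ring-shaped seal for another coupler, loose, lying flat on the table, the same shape and size as the red one; to be left alone. Origin: centre of its underside; z is the ring's axis.
There are look-alikes about, which are no part of the job. There is more than one size of the cap; the job needs the smallest.

How it is judged:
By the outcome, as a careful person would: the job done as asked, in the order asked, and still so for the second after the job is handed in, with the robot touching nothing.
It also fails if it takes over 50 s, if anything falls off the work surface, if the arm or the gripper's body presses on something with over 40 N, if the wrist force passes 120 N, or if a joint passes its speed limit or range.

ROBOT

A 7-joint arm with a two-finger parallel gripper is mounted at the origin on the work surface. World frame = base frame: x ahead of the robot, y to its left, z up, the work surface at z = 0. Lengths are in mm, angles in rad, forces in N, time in s.
With the tool pointing down it reaches from about 400 to 875 mm from the base axis. Payload 4.4 kg.
Tool frame: the origin (TCP) lies midway between the tips of the shut fingers; the grasp point (between the pads) lies 19 mm behind it; z points along the fingers, y is the line along which they close (so a half turn about z gives the same grasp; the last joint's range is limited). The gripper opens to 85 mm and grips with 20 to 120 N. Pads are 22 mm wide; open, the fingers measure 114 mm over their backs; the gripper's body (76 mm by 85 mm) begins 54 mm behind the grasp point. The pads swing forward as they close: fully open they stand 13 mm farther back than shut.
Start: joints at [-1.263, 0.628, 0.038, 1.517, -0.027, 0.996, -0.02], TCP at [237.329, 605.139, 231.313] pointing down, gripper open.
Joint ranges: [-3.06, 3.06], [-0.37, 2.12], [-1.25, 1.32], [0.18, 2.47], [-1.1, 4.24], [0.23, 1.98], [-2.94, 2.94]. Speed limits (rad/s): [2.57, 2.57, 3.14, 3.14, 3.14, 3.14, 3.14].

INTERFACE

Orientations are given as [roll, pitch, yaw] about the fixed x, y, z axes, in that order (R = Rz(yaw) Ry(pitch) Rx(roll)).
In Python, from cell import monitor, cams, ctrl gives the robot as it stands.
- The arm moves only by the tool drive_tool, never from a script. Its argument "motion" is a list of rows, each an object with "fingers": the opening, from 0 (shut) to 1 (fully open); "linear": the shift along the tool's x, y, z in m, a list of three; "twist": the turn about the tool's z in rad. In form: [{"fingers": fingers, "linear": [x, y, z], "twist": twist}, ...]. A call has 1 to 5 rows; each row shifts and turns the commanded pose from where the row before left it, along the tool's axes as they then stand; what a row does not reach is not made up. A row lasts 1/12 s, in which the tool goes at most 41.7 mm and 7.16 degrees, less where a joint would pass 70% of its speed; a pose out of reach is approached as far as the arm can. A call with a gripper value outside its range is refused whole. The fingers move at their own pace and stop on an object; the grip force is fixed at half the most. Time passes only in rows, so rows that do not move let the fingers close. It gives the time, the measured TCP pose, the force, the opening and the grip force at its end, in the units of the state.
- monitor.read_state(): the state, without advancing time (a new reading comes with each control period).
- cams.get_image(name): name is "scene" or "top" or "wrist"; returns a dict with "color" (384x512x3 uint8, blue, green, red), "K" (3x3 intrinsics, pixels), "k1" (the pictures are not rectified: a ray, as slopes to the right and down, at radius r is drawn at 1 + k1 r^2 times it, then the intrinsics apply), "R" (3x3) and "t" (3): a world point X has camera coordinates R X + t. Camera axes: x right, y down, z forward; pixel columns grow to the right and rows downward; lengths in mm; the calibration is good to about 2 mm. A picture is of the moment at which its call begins. There is no depth.
- ctrl.finish_job(): hands the job in; it is judged then, once.
The state is a dict: "clock": time; "qpos": joint angles; "qd": joint speeds; "tau": joint torques, N m; "eef_pos": TCP position; "tool_rot": TCP orientation; "force": force on the tool from outside, world axes, zero at the start; "torque": the same for the moment, N m; "width": finger opening in mm; "gripper_force": force on a finger pad.
Only numpy, scipy, OpenCV 4.12 (cv2) and the standard library are available. Lean on these libraries where they do the work, as an engineer would, in place of code of your own. Each camera call takes 0.05 s, during which the arm holds its last target. There are 200 camera calls.

## Working session

There is one attempt and no reset: what is moved stays moved. The work goes in short steps, Python scripts to look and compute and a tool call to move; the robot and the scene stay as the last step left them, time stands still between calls to the robot, and variables do not carry over. Pictures are saved under pics/ and viewed, at most 13 in all, crops included, and the job is handed in when it is done.

Besides the shell and the picture viewer there is one more tool, called after "Emit:" as name(argument=value, ...) on one line, values as JSON. drive_tool: Moves the arm, as the interface text tells. Its arguments: {"type":"object","properties":{"motion":{"type":"array"}},"required":["motion"]}

```bash
mkdir -p pics; ls; python3 - <<'E'
from cell import monitor,cams,ctrl
import cv2,numpy as np
s=monitor.read_state();print(s)
for n in["top","scene"]:
    d=cams.get_image(n);cv2.imwrite(f"pics/{n}0.png",d["color"]);print(n,d["K"],d["k1"],d["R"],d["t"])
E
```

```text
pics
{'clock': 0.0, 'qpos': array([-1.26279898,  0.62933043,  0.03842883,  1.51836612, -0.02701224,
        0.99628385, -0.02000212]), 'qd': array([ 0.00133924, -0.00218634, -0.00018002, -0.0009166 ,  0.00099963,
        0.00094242, -0.00031344]), 'tau': array([-6.23463911e-04, -5.63386953e+01,  1.22595448e+00, -1.93440109e+01,
        1.10119113e-02,  1.07644260e-02,  8.17976002e-06]), 'eef_pos': array([237.08628896, 604.55542546, 230.39961097]), 'tool_rot': array([-3.13972233e+00,  5.80254969e-06,  2.76779719e+00]), 'force': array([ 0.1194304 , -0.4589828 , -0.35595636]), 'torque': array([ 0.02839309, -0.03579598, -0.00998719]), 'gripper_force': 0.0, 'width': 85.2579760883379}
top [[366.16899028   0.         262.18295438]
 [  0.         366.16899028 187.91456498]
 [  0.           0.           1.        ]] -0.10997611885706368 [[-0.11880717 -0.99289997 -0.00587411]
 [-0.97045083  0.11736829 -0.21083138]
 [ 0.2100239  -0.01934774 -0.9775048 ]] [ 53.10908691 537.41468786 737.91490803]
scene [[347.97322645   0.         254.39325201]
 [  0.         347.97322645 198.3786918 ]
 [  0.           0.           1.        ]] 0.01931608445999067 [[-0.52882159  0.84871548  0.00545555]
 [ 0.66518465  0.41844152 -0.61841416]
 [-0.52714049 -0.32340181 -0.78583342]] [ 290.54605379 -322.824579   1116.0806166 ]
```

View pics/top0.png

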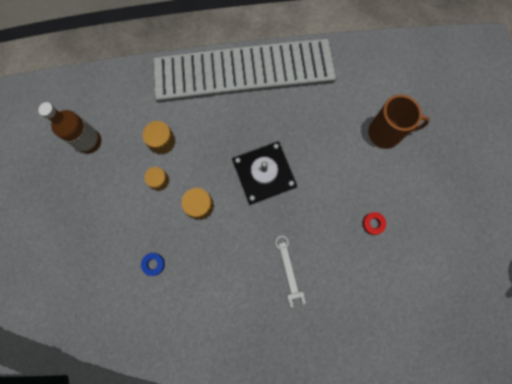

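View pics/scene0.png

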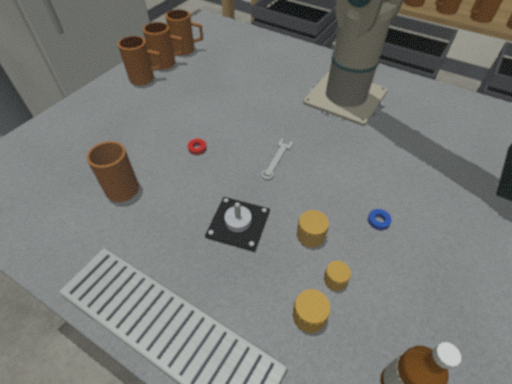

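The top view shows the red seal at (375,223), the blue seal at (152,264), the smallest cap at (155,178) with larger ones at (157,136) and (197,203), and the stand at (264,170). In the scene view the red seal is at (197,146), the small cap at (338,275) and the stand at (238,218).

```bash
cat > h.py <<'E'
import cv2,numpy as np
from cell import monitor,cams,ctrl
def ray(d,uv):
    K,k=d["K"],d["k1"]
    p=cv2.undistortPoints(np.array([[uv]],float),K,np.array([k,0,0,0.]))[0,0]
    R,t=d["R"],d["t"]; v=R.T@np.array([p[0],p[1],1]); return -R.T@t, v
def onz(d,uv,z):
    c,v=ray(d,uv); return c+v*(z-c[2])/v[2]
def tri(rs):
    A=np.zeros((3,3));b=np.zeros(3)
    for c,v in rs:
        v=v/np.linalg.norm(v);P=np.eye(3)-np.outer(v,v);A+=P;b+=P@c
    return np.linalg.solve(A,b)
def masks(img):
    h=cv2.cvtColor(img,cv2.COLOR_BGR2HSV);H,S,V=cv2.split(h)
    return {"red":((H<5)|(H>175))&(S>180)&(V>120),"blue":(H>105)&(H<130)&(S>150)&(V>60),
     "brass":(H>10)&(H<28)&(S>150)&(V>110),"black":(V<35),"white":(V>125)&(S<60)}
def blobs(m,lo=40):
    cs,_=cv2.findContours(m.astype(np.uint8),cv2.RETR_EXTERNAL,cv2.CHAIN_APPROX_NONE)
    o=[]
    for c in cs:
        if cv2.contourArea(c)>lo:
            M=cv2.moments(c);o.append(((M["m10"]/M["m00"],M["m01"]/M["m00"]),cv2.contourArea(c),c))
    return o
E
python3 - <<'E'
from h import *
np.set_printoptions(precision=1,suppress=True)
D={n:cams.get_image(n) for n in["top","scene"]}
zs={"red":8,"blue":8,"brass":21,"black":12,"white":32}
for n,d in D.items():
    for k,m in masks(d["color"]).items():
        for uv,a,c in blobs(m):
            if a>2500 and k!="black":continue
            p=onz(d,uv,zs[k]); 
            x,y,w,h=cv2.boundingRect(c)
            e=np.linalg.norm(onz(d,(x+w,uv[1]),zs[k])-onz(d,(x,uv[1]),zs[k]))
            if 300<np.hypot(p[0],p[1])<950: print(n,k,np.array(uv),a,p,"w%.0f"%e)
E
```

```text
top red [374.2 223. ] 321.0 [ 438.3 -256.8    8. ] w49
top blue [152.3 263.9] 360.5 [406.8 253.6   8. ] w53
top brass [196.2 202.4] 569.5 [532.3 140.2  21. ] w64
top brass [154.8 177. ] 261.5 [603.3 231.5  21. ] w45
top brass [156.3 134. ] 477.0 [708.4 222.7  21. ] w63
top black [ 35.7 379.5] 471.0 [173.3 545.6  12. ] w177
top black [263.9 172.4] 2083.5 [585.7 -20.7  12. ] w144
top white [288.7 269.4] 598.0 [360.3 -47.2  32. ] w67
top white [263.9 169.4] 471.0 [587.7 -21.   32. ] w57
scene blue [379.4 218.4] 269.0 [403.7 253.2   8. ] w51
scene brass [424.2 376.3] 336.5 [690.5 427.9  21. ] w64
scene black [506.2  66.9] 104.0 [-432.1  402.3   12. ] w44
scene black [414.3  41.8] 633.0 [-437.    88.1   12. ] w222
scene black [297.7  10.1] 488.5 [-437.2 -401.    12. ] w239
scene white [195.5  32.3] 44.0 [ -27.5 -619.    32. ] w22
scene white [475.1  47.7] 1373.0 [-466.1  286.6   32. ] w212
scene white [151.6   2.7] 67.0 [-125.3 -923.2   32. ] w70
```

Emit:
drive_tool(motion=[{"fingers":1,"linear":[-0.0288,-0.025,0],"twist":0},{"fingers":1,"linear":[-0.0288,-0.025,0],"twist":0},{"fingers":1,"linear":[-0.0288,-0.025,0],"twist":0},{"fingers":1,"linear":[-0.0288,-0.025,0],"twist":0},{"fingers":1,"linear":[-0.0288,-0.025,0],"twist":0}])

```text
clock: 0.62
eef_pos: [326.2, 434.4, 231.2]
tool_rot: [-3.141, 0.0, 2.768]
force: [0.3, 0.6, 0.6]
width: 85.6
gripper_force: 0.0
```

Emit:
drive_tool(motion=[{"fingers":1,"linear":[-0.0288,-0.025,0],"twist":0},{"fingers":1,"linear":[-0.0288,-0.025,0],"twist":0},{"fingers":1,"linear":[-0.0288,-0.025,0],"twist":0},{"fingers":1,"linear":[-0.0288,-0.025,0],"twist":0},{"fingers":1,"linear":[-0.0288,-0.025,0],"twist":0}])

```text
clock: 1.03
eef_pos: [414.7, 265.5, 231.4]
tool_rot: [3.141, 0.0, 2.768]
force: [0.5, 0.9, 0.0]
width: 85.6
gripper_force: 0.0
```

Emit:
drive_tool(motion=[{"fingers":1,"linear":[-0.0288,-0.025,0],"twist":0},{"fingers":1,"linear":[-0.013,-0.0358,0],"twist":0},{"fingers":1,"linear":[-0.013,-0.0358,0],"twist":0},{"fingers":1,"linear":[-0.013,-0.0358,0],"twist":0},{"fingers":1,"linear":[-0.013,-0.0358,0],"twist":0}])

```text
clock: 1.45
eef_pos: [427.6, 79.3, 231.3]
tool_rot: [3.142, 0.0, 2.768]
force: [0.9, -0.1, 0.2]
width: 85.4
gripper_force: 0.0
```

Emit:
drive_tool(motion=[{"fingers":1,"linear":[-0.013,-0.0358,0],"twist":0},{"fingers":1,"linear":[-0.013,-0.0358,0],"twist":0},{"fingers":1,"linear":[-0.013,-0.0358,0],"twist":0},{"fingers":1,"linear":[-0.013,-0.0358,0],"twist":0},{"fingers":1,"linear":[-0.013,-0.0358,0],"twist":0}])

```text
clock: 1.87
eef_pos: [422.7, -111.0, 231.5]
tool_rot: [3.141, 0.0, 2.768]
force: [0.2, 0.3, -0.4]
width: 85.6
gripper_force: 0.0
```

Emit:
drive_tool(motion=[{"fingers":1,"linear":[-0.017,-0.0325,0.01],"twist":0},{"fingers":1,"linear":[-0.017,-0.0325,0.02],"twist":0},{"fingers":1,"linear":[-0.017,-0.0325,0.02],"twist":0},{"fingers":1,"linear":[-0.017,-0.0325,0.01],"twist":0},{"fingers":1,"linear":[0,0,0],"twist":0}])

```text
clock: 2.28
eef_pos: [437.5, -263.2, 169.5]
tool_rot: [-3.137, 0.0, 2.758]
force: [0.0, -0.5, 0.2]
width: 85.6
gripper_force: 0.0
```

```bash
cat >> h.py <<'E'
np.set_printoptions(precision=1,suppress=True)
def delta(tgt):
    s=monitor.read_state();y=s["tool_rot"][2];d=np.array(tgt)-s["eef_pos"]
    print("at",s["eef_pos"],"clock %.1f"%s["clock"],"tool delta",np.array([np.cos(y)*d[0]+np.sin(y)*d[1],np.sin(y)*d[0]-np.cos(y)*d[1],-d[2]]))
def look(n,keys,zs,save=None):
    d=cams.get_image(n)
    if save: cv2.imwrite(f"pics/{save}.png",d["color"])
    M=masks(d["color"])
    for k in keys:
        for uv,a,c in blobs(M[k]): print(n,k,np.array(uv),a,onz(d,uv,zs))
    return d
E
python3 - <<'E'
from h import *
d=look("wrist",["red"],8,"w1"); print(d["K"][0,0],d["k1"],-d["R"].T@d["t"])
c=max(blobs(masks(d["color"])["red"]),key=lambda b:b[1])[2]
e=cv2.fitEllipse(c);print(e,onz(d,e[0],8),onz(d,e[0],16))
look("top",["red"],8)
print(monitor.read_state()["qpos"])
delta((438,-257,100))
E
```

```text
wrist red [265.6 171.6] 1674.0 [ 439.1 -256.8    8. ]
289.1825682032284 -0.07044650522128428 [ 375.4 -238.6  312. ]
((265.63214111328125, 171.62579345703125), (46.01626968383789, 46.352264404296875), 119.16767883300781) [ 439.1 -256.8    8. ] [ 437.4 -256.3   16. ]
[ 0.4  0.5  0.1  2.  -0.1  0.7  1.8]
at [ 438.1 -256.3  170.6] clock 2.4 tool delta [-0.2 -0.7 70.6]
```

View pics/w1.png

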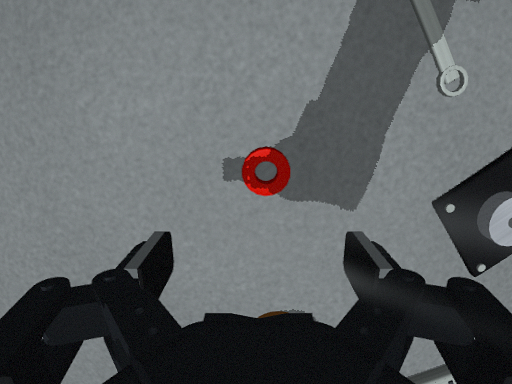

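The picture shows the red seal alone at (265,171), centred between the fingers, nothing nearby; it agrees with the top camera. Descending.

Emit:
drive_tool(motion=[{"fingers":1,"linear":[-0.0005,-0.0005,0.036],"twist":0},{"fingers":1,"linear":[0,0,0.036],"twist":0},{"fingers":1,"linear":[0,0,0.036],"twist":0},{"fingers":1,"linear":[0,0,0.036],"twist":0},{"fingers":1,"linear":[0,0,0.014],"twist":0}])

```text
clock: 2.8
eef_pos: [437.9, -252.2, 10.3]
tool_rot: [3.14, -0.005, 2.77]
force: [1.0, 0.9, -0.1]
width: 85.2
gripper_force: 0.0
```

Emit:
drive_tool(motion=[{"fingers":1,"linear":[0,0,0.008],"twist":0},{"fingers":1,"linear":[0,0,0],"twist":0},{"fingers":1,"linear":[0,0,0],"twist":0}])

```text
clock: 3.05
eef_pos: [440.0, -254.8, 6.2]
tool_rot: [3.141, 0.001, 2.769]
force: [1.4, -0.4, 0.3]
width: 85.6
gripper_force: 0.0
```

Emit:
drive_tool(motion=[{"fingers":1,"linear":[0.001,-0.002,0.004],"twist":0},{"fingers":1,"linear":[0,0,0],"twist":0},{"fingers":1,"linear":[0,0,0],"twist":0}])

```text
clock: 3.3
eef_pos: [438.0, -257.4, 2.4]
tool_rot: [-3.141, 0.002, 2.768]
force: [0.2, -0.5, 0.7]
width: 85.6
gripper_force: 0.0
```

Emit:
drive_tool(motion=[{"fingers":0,"linear":[0,0,0.001],"twist":0},{"fingers":0,"linear":[0,0,0],"twist":0},{"fingers":0,"linear":[0,0,0],"twist":0},{"fingers":0,"linear":[0,0,0],"twist":0},{"fingers":0,"linear":[0,0,0],"twist":0}])

```text
clock: 3.72
eef_pos: [437.7, -257.1, 1.3]
tool_rot: [3.141, 0.001, 2.767]
force: [-1.1, 0.7, 9.3]
width: 49.6
gripper_force: 60.5
```

Emit:
drive_tool(motion=[{"fingers":0,"linear":[0,0,0],"twist":0},{"fingers":0,"linear":[0,0,0],"twist":0},{"fingers":0,"linear":[0,0,0],"twist":0}])

```text
clock: 3.97
eef_pos: [437.7, -257.1, 1.3]
tool_rot: [3.141, 0.001, 2.767]
force: [-1.6, 1.2, 9.3]
width: 49.8
gripper_force: 60.5
```

Emit:
drive_tool(motion=[{"fingers":0,"linear":[0,0,-0.01],"twist":0},{"fingers":0,"linear":[0,0,-0.03],"twist":0},{"fingers":0,"linear":[0,0,-0.035],"twist":0},{"fingers":0,"linear":[0,0,-0.035],"twist":0},{"fingers":0,"linear":[0,0,-0.01],"twist":0}])

```text
clock: 4.38
eef_pos: [439.6, -258.4, 125.1]
tool_rot: [-3.141, 0.007, 2.768]
force: [0.7, -0.8, -0.2]
width: 49.2
gripper_force: 62.4
```

```bash
python3 - <<'E'
from h import *
s=monitor.read_state();print(s["eef_pos"],s["force"],s["width"],s["gripper_force"])
d=cams.get_image("wrist");cv2.imwrite("pics/w2.png",d["color"])
E
```

```text
[ 439.6 -258.4  125.1] [ 0.7 -0.8 -0.2] 49.2166643336536 62.4460219591856
```

View pics/w2.png

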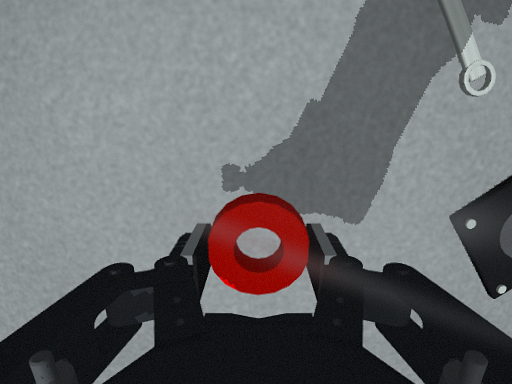

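The seal is held level at (259,243), with hole visible; the stand shows at the right edge.

Emit:
drive_tool(motion=[{"fingers":0,"linear":[0.01,0.0,0],"twist":0},{"fingers":0,"linear":[0.01,0.035,0],"twist":0},{"fingers":0,"linear":[0,0.035,0],"twist":0},{"fingers":0,"linear":[0,0.035,0],"twist":0},{"fingers":0,"linear":[0,0.035,0],"twist":0}])

```text
clock: 4.85
eef_pos: [469.4, -118.0, 119.6]
tool_rot: [-3.141, -0.002, 2.767]
force: [0.9, -0.3, -0.5]
width: 49.6
gripper_force: 62.4
```

Emit:
drive_tool(motion=[{"fingers":0,"linear":[0,0.035,0],"twist":0},{"fingers":0,"linear":[0,0,0],"twist":0},{"fingers":0,"linear":[0,0,0],"twist":0}])

```text
clock: 5.1
eef_pos: [482.9, -83.9, 119.4]
tool_rot: [3.141, -0.002, 2.773]
force: [-0.5, -0.2, -1.2]
width: 49.2
gripper_force: 62.5
```

```bash
python3 - <<'E'
from h import *
s=monitor.read_state();print(s["eef_pos"],s["tool_rot"],s["width"])
d=cams.get_image("wrist");cv2.imwrite("pics/w3.png",d["color"])
M=masks(d["color"])
z=s["eef_pos"][2]-1.3
for uv,a,c in blobs(M["red"]): print("red",np.array(uv),a,onz(d,uv,z+8)-s["eef_pos"])
for k,zz in(("white",32),("black",12)):
    for uv,a,c in blobs(M[k],300): print(k,np.array(uv),a,onz(d,uv,zz))
d=look("top",["red"],z+8)
look("top",["white"],32)
E
```

```text
[482.9 -83.9 119.4] [ 3.1 -0.   2.8] 49.246742007673404
red [258.3 247.5] 7198.5 [ 2.3 -1.8  6.7]
white [385.7 351. ] 1108.5 [687.6 -24.   32. ]
white [141.2 339.4] 616.0 [ 583.8 -249.    32. ]
white [254.  299.8] 2848.5 [ 578.9 -126.    32. ]
white [371.6 254.5] 867.0 [573.5 -11.   32. ]
white [257.  242.5] 909.0 [ 525.  -102.1   32. ]
white [456.3 155. ] 27858.5 [512.2  80.2  32. ]
white [130.6 127.8] 73493.5 [ 396.8 -160.    32. ]
black [445.2 349.7] 4591.0 [738.9  44.3  12. ]
black [419.4 281.8] 1506.0 [636.2  32.3  12. ]
black [197.4 334.6] 29275.0 [ 612.5 -204.3   12. ]
black [342.1 252.2] 326.0 [573.6 -33.   12. ]
black [343.8 208.6] 1222.0 [531.3 -19.   12. ]
top white [134.1 366.9] 186.0 [193.2 303.2  32. ]
top white [ 36.3 338.9] 103.5 [266.5 524.   32. ]
top white [279.9 296.3] 3536.5 [306.6 -21.4  32. ]
top white [263.9 169.4] 503.0 [587.5 -20.8  32. ]
top white [459.5 157.2] 44.0 [ 563.2 -483.4   32. ]
top white [444.1 148.5] 48.5 [ 588.3 -449.8   32. ]
top white [420.8 141.3] 76.0 [ 612.2 -396.4   32. ]
top white [397.5 132.6] 47.5 [ 639.5 -344.4   32. ]
top white [309.4 127.2] 179.5 [ 676.2 -138.7   32. ]
top white [321.8 118.6] 90.0 [ 694.3 -171.1   32. ]
top white [104.5  54.6] 53.0 [938.4 345.3  32. ]
top white [506.1  20.4] 112.5 [ 931.1 -730.7   32. ]
top white [190.4 160. ] 90698.5 [630.2 143.8  32. ]
```

View pics/w3.png

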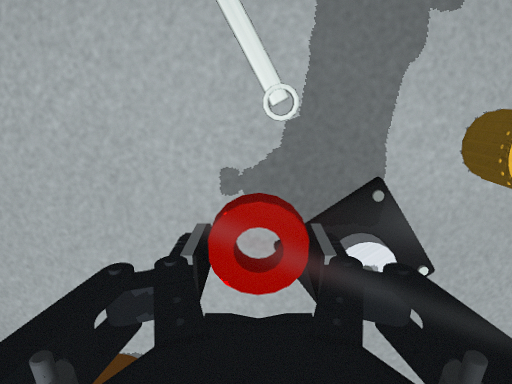

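The picture shows the held seal at (258,247); the stand at (370,225) is hidden partly by a finger. I move past it so the wrist camera sees it freely.

Emit:
drive_tool(motion=[{"fingers":0,"linear":[-0.029,0.019,-0.003],"twist":0},{"fingers":0,"linear":[-0.029,0.019,-0.003],"twist":0},{"fingers":0,"linear":[-0.029,0.019,0],"twist":0},{"fingers":0,"linear":[-0.029,0.019,0],"twist":0},{"fingers":0,"linear":[-0.029,0.019,0],"twist":0}])

```text
clock: 5.67
eef_pos: [653.2, -53.4, 126.2]
tool_rot: [-3.141, -0.0, 2.765]
force: [0.6, -0.8, -0.7]
width: 48.8
gripper_force: 62.5
```

Emit:
drive_tool(motion=[{"fingers":0,"linear":[0,0,0],"twist":0},{"fingers":0,"linear":[0,0,0],"twist":0},{"fingers":0,"linear":[0,0,0],"twist":0}])

```text
clock: 5.92
eef_pos: [650.8, -53.4, 125.5]
tool_rot: [-3.14, -0.002, 2.765]
force: [-0.6, -0.3, -1.5]
width: 48.8
gripper_force: 62.5
```

```bash
python3 - <<'E'
from h import *
s=monitor.read_state();print(s["eef_pos"],s["tool_rot"],s["width"])
d=cams.get_image("wrist");cv2.imwrite("pics/w4.png",d["color"])
M=masks(d["color"])
for uv,a,c in blobs(M["red"]): print("red",np.array(uv),a,onz(d,uv,s["eef_pos"][2]+6.7)-s["eef_pos"])
for k,zz in(("white",32),("black",12)):
    for uv,a,c in blobs(M[k],300): print(k,np.array(uv),a,onz(d,uv,zz),onz(d,cv2.fitEllipse(c)[0],zz))
E
```

```text
[650.8 -53.4 125.5] [-3.1 -0.   2.8] 48.80243866832962
red [257.8 247.1] 7197.0 [ 2.  -2.   6.7]
white [394.4 357.9] 641.0 [876.   12.1  32. ] [872.1  11.2  32. ]
white [130.4 351. ] 1124.0 [ 764.4 -243.5   32. ] [ 762.8 -240.2   32. ]
white [255.3 298. ] 2927.5 [749.1 -96.3  32. ] [742.2 -93.1  32. ]
white [479.9 282.8] 2879.5 [819.7 114.4  32. ] [821.1 116.   32. ]
white [258.1 242.5] 960.5 [695.8 -72.3  32. ] [695.8 -72.4  32. ]
white [267.9 103.3] 4430.5 [587.2 -21.1  32. ] [587.2 -21.1  32. ]
white [437.5 135.3] 34394.0 [661.4 101.7  32. ] [660.9  96.3  32. ]
white [109.1 123.5] 53854.5 [ 553.3 -146.8   32. ] [ 552.4 -138.1   32. ]
black [444.1 350.6] 4309.0 [915.6  73.3  12. ] [919.2  73.3  12. ]
black [416.6 281.3] 1015.0 [808.1  60.6  12. ] [802.   54.8  12. ]
black [197.5 334.9] 28855.0 [ 784.6 -178.7   12. ] [ 782.3 -169.1   12. ]
black [304.5 109.8] 6698.0 [603.6   7.1  12. ] [582.5 -19.3  12. ]
```

View pics/w4.png

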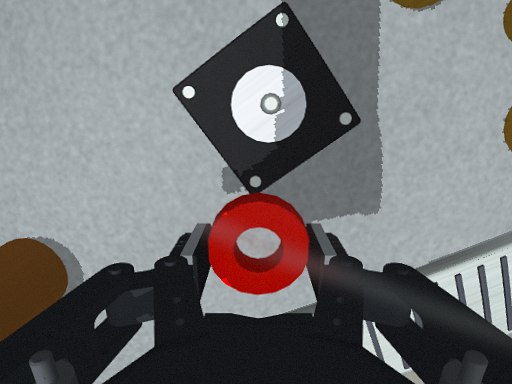

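The stand is fully visible: shoulder centre at (268,103), spindle tip at (271,103); both cameras agree on seat (587,-21).

Emit:
drive_tool(motion=[{"fingers":0,"linear":[0.024,0.002,0],"twist":0},{"fingers":0,"linear":[0.024,0.003,0],"twist":0},{"fingers":0,"linear":[0.024,0.002,0],"twist":0},{"fingers":0,"linear":[0,0,0],"twist":0},{"fingers":0,"linear":[0,0,0],"twist":0}])

```text
clock: 6.38
eef_pos: [585.9, -18.8, 126.8]
tool_rot: [-3.141, -0.002, 2.767]
force: [0.9, -1.2, -0.7]
width: 49.2
gripper_force: 62.5
```

```bash
python3 - <<'E'
from h import *
delta((586,-20.3,85))
E
```

```text
at [585.9 -18.8 126.8] clock 6.4 tool delta [-0.7 -1.4 41.8]
```

Emit:
drive_tool(motion=[{"fingers":0,"linear":[-0.0005,-0.0015,0.02],"twist":0},{"fingers":0,"linear":[0,0,0.02],"twist":0},{"fingers":0,"linear":[0,0,0],"twist":0},{"fingers":0,"linear":[0,0,0],"twist":0}])

```text
clock: 6.72
eef_pos: [587.4, -21.2, 85.9]
tool_rot: [-3.14, -0.002, 2.766]
force: [0.4, -0.3, -1.3]
width: 49.0
gripper_force: 62.4
```

```bash
python3 - <<'E'
from h import *
delta((586,-20.3,35))
d=cams.get_image("wrist");im=d["color"]
s=cams.get_image("scene")["color"][150:280,170:310]
cv2.imwrite("pics/c5.png",np.hstack([cv2.resize(im[180:310,190:330],None,fx=2.8,fy=2.8),cv2.resize(s,None,fx=2.8,fy=2.8)]))
E
```

```text
at [587.4 -21.2  85.9] clock 6.7 tool delta [ 1.6  0.4 50.9]
```

View pics/c5.png

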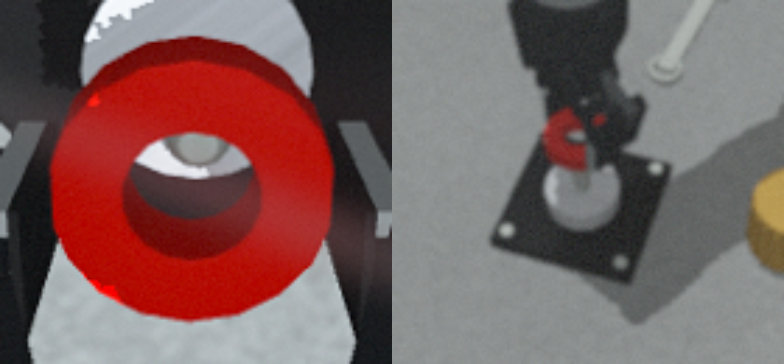

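```bash
python3 - <<'E'
from h import *
d=cams.get_image("wrist");print("cam",-d["R"].T@d["t"])
p={k:onz(d,uv,z) for k,uv,z in[("L",(234,250),100.6),("R",(283.6,250),100.6),("T",(258.5,227),100.6),("B",(258.5,272.7),100.6),("oL",(208.5,241),100.6),("oR",(309,241),100.6),("oT",(260,201.6),100.6),("oB",(259,294.5),100.6),("tip",(260.7,231),77)]}
for k in p:print(k,p[k])
print("hole",np.linalg.norm(p["L"]-p["R"]),np.linalg.norm(p["T"]-p["B"]),(p["L"]+p["R"]+p["T"]+p["B"])/4)
print("outer",np.linalg.norm(p["oL"]-p["oR"]),np.linalg.norm(p["oT"]-p["oB"]),(p["oL"]+p["oR"]+p["oT"]+p["oB"])/4)
delta((586,-20.3,35))
E
```

```text
cam [526.1   2.6 229.7]
L [584.7 -33.1 100.6]
R [593.7 -10.3 100.6]
T [577.7 -17.4 100.6]
B [601.  -26.6 100.6]
oL [575.7 -42.9 100.6]
oR [593.7   2.9 100.6]
oT [566.  -12.  100.6]
oB [613.3 -31.1 100.6]
tip [589.9 -20.8  77. ]
hole 24.518966715762005 25.09756423134059 [589.3 -21.8 100.6]
outer 49.26895897158271 50.9946456363249 [587.1 -20.8 100.6]
at [588.9 -20.7  87.5] clock 6.9 tool delta [ 2.8 -0.7 52.5]
```

The picture shows the seal level with the spindle tip seen inside its hole at (198,150) of the crop; measured, hole and spindle agree within ~1 mm. Descending.

Emit:
drive_tool(motion=[{"fingers":0,"linear":[0,0,0.01],"twist":0},{"fingers":0,"linear":[0,0,0.015],"twist":0},{"fingers":0,"linear":[0,0,0.015],"twist":0},{"fingers":0,"linear":[0,0,0],"twist":0},{"fingers":0,"linear":[0,0,0],"twist":0}])

```text
clock: 7.28
eef_pos: [587.5, -20.1, 45.9]
tool_rot: [-3.141, -0.001, 2.768]
force: [0.5, -0.7, -0.4]
width: 49.1
gripper_force: 62.4
```

Emit:
drive_tool(motion=[{"fingers":0,"linear":[0,0,0.007],"twist":0},{"fingers":0,"linear":[0,0,0.004],"twist":0},{"fingers":0,"linear":[0,0,0],"twist":0},{"fingers":0,"linear":[0,0,0],"twist":0}])

```text
clock: 7.62
eef_pos: [587.9, -20.1, 35.5]
tool_rot: [3.142, 0.0, 2.768]
force: [-0.5, -0.2, -0.2]
width: 48.9
gripper_force: 62.5
```

Emit:
drive_tool(motion=[{"fingers":0,"linear":[0,0,0.002],"twist":0},{"fingers":0,"linear":[0,0,0],"twist":0}])

```text
clock: 7.78
eef_pos: [588.1, -20.1, 33.5]
tool_rot: [3.141, 0.0, 2.768]
force: [-0.0, 0.2, 0.3]
width: 49.2
gripper_force: 62.5
```

Emit:
drive_tool(motion=[{"fingers":0.7,"linear":[0,0,0.0005],"twist":0},{"fingers":1,"linear":[0,0,0],"twist":0},{"fingers":1,"linear":[0,0,0],"twist":0},{"fingers":1,"linear":[0,0,0],"twist":0},{"fingers":1,"linear":[0,0,0],"twist":0}])

```text
clock: 8.2
eef_pos: [588.0, -20.1, 33.0]
tool_rot: [3.142, 0.0, 2.768]
force: [0.5, 0.4, -0.6]
width: 85.1
gripper_force: 0.0
```

Emit:
drive_tool(motion=[{"fingers":1,"linear":[0,0,-0.01],"twist":0},{"fingers":1,"linear":[0,0,-0.03],"twist":0},{"fingers":1,"linear":[0,0,-0.035],"twist":0},{"fingers":1,"linear":[0,0,-0.035],"twist":0},{"fingers":1,"linear":[0,0,-0.03],"twist":0}])

```text
clock: 8.62
eef_pos: [588.2, -20.3, 175.8]
tool_rot: [3.141, 0.002, 2.768]
force: [0.6, 0.4, 0.1]
width: 85.2
gripper_force: 0.0
```

```bash
python3 - <<'E'
from h import *
delta((602,231.5,165))
d=cams.get_image("wrist");cv2.imwrite("pics/w6.png",d["color"])
for uv,a,c in blobs(masks(d["color"])["red"]): print(np.array(uv),a,onz(d,uv,40),cv2.fitEllipse(c))
print(monitor.read_state()["qpos"])
E
```

```text
at [588.2 -20.3 175.8] clock 8.6 tool delta [ 79.1 239.4  10.8]
[257.9 179.3] 2011.0 [589.2 -21.7  40. ] ((257.9278869628906, 179.32838439941406), (50.461055755615234, 50.788238525390625), 146.4459228515625)
[-0.1  0.6  0.2  1.8 -0.2  0.8  1.3]
```

View pics/w6.png

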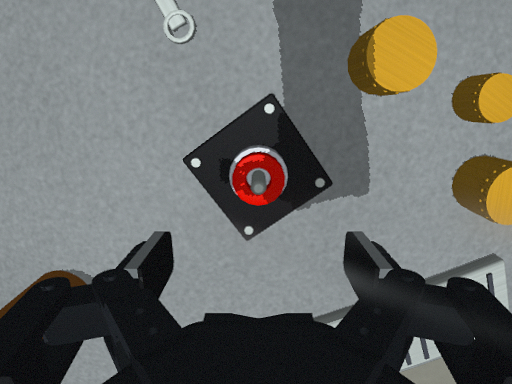

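The seal lies flat on the shoulder around the spindle at (258,179). The small cap is at (492,98). Moving to it.

Emit:
drive_tool(motion=[{"fingers":1,"linear":[0.0113,0.0342,0],"twist":0},{"fingers":1,"linear":[0.0113,0.0342,0],"twist":0},{"fingers":1,"linear":[0.0113,0.0342,0],"twist":0},{"fingers":1,"linear":[0.0113,0.0342,0],"twist":0},{"fingers":1,"linear":[0.0113,0.0342,0],"twist":0}])

```text
clock: 9.08
eef_pos: [597.6, 161.4, 173.6]
tool_rot: [3.141, 0.0, 2.768]
force: [0.2, -0.2, -0.1]
width: 85.2
gripper_force: 0.0
```

Emit:
drive_tool(motion=[{"fingers":1,"linear":[0.0113,0.0342,0],"twist":0},{"fingers":1,"linear":[0.0113,0.0342,0],"twist":0},{"fingers":1,"linear":[0,0,0],"twist":0},{"fingers":1,"linear":[0,0,0],"twist":0}])

```text
clock: 9.42
eef_pos: [600.8, 235.4, 173.0]
tool_rot: [3.14, -0.001, 2.773]
force: [1.0, 0.1, 0.6]
width: 85.6
gripper_force: 0.0
```

```bash
python3 - <<'E'
from h import *
d=cams.get_image("wrist");cv2.imwrite("pics/w7.png",d["color"])
h=cv2.cvtColor(d["color"],cv2.COLOR_BGR2HSV);H,S,V=cv2.split(h)
base=(H>10)&(H<28)&(S>120)
for vt in(60,110,170):
  for uv,a,c in blobs(base&(V>vt),300):
    e=cv2.fitEllipse(c);print(vt,np.array(uv),a,np.array(e[1]),"mid",onz(d,uv,21),"top",onz(d,e[0],42))
delta((602,231.5,165))
E
```

```text
60 [483.7 262. ] 3146.5 [63.  77.5] mid [798.7 450.2  21. ] top [782.1 438.1  42. ]
60 [273.3 264.8] 3382.5 [60.9 72.6] mid [705.5 213.1  21. ] top [694.2 215.9  42. ]
60 [250.2 176.9] 1918.5 [47.2 51.8] mid [599.9 226.3  21. ] top [595.5 228.5  42. ]
60 [134.9 144.9] 4536.0 [69.7 83.2] mid [525.5 128.   21. ] top [526.5 137.2  42. ]
110 [273.2 272.6] 2564.0 [53.5 61.7] mid [715.1 209.3  21. ] top [702.3 212.8  42. ]
110 [249.9 179.2] 1713.0 [46.6 47.1] mid [602.  225.1  21. ] top [597.4 227.5  42. ]
110 [127.8 147.2] 3570.5 [64.2 71.3] mid [524.8 119.9  21. ] top [525.8 129.9  42. ]
170 [273.2 273.3] 2473.0 [52.2 60.4] mid [715.9 209.1  21. ] top [703.2 212.6  42. ]
170 [127.4 147.2] 3510.0 [63.4 70.5] mid [524.7 119.6  21. ] top [525.6 129.4  42. ]
at [601.3 232.4 173.1] clock 9.5 tool delta [-1.  -0.6  8.1]
```

View pics/w7.png

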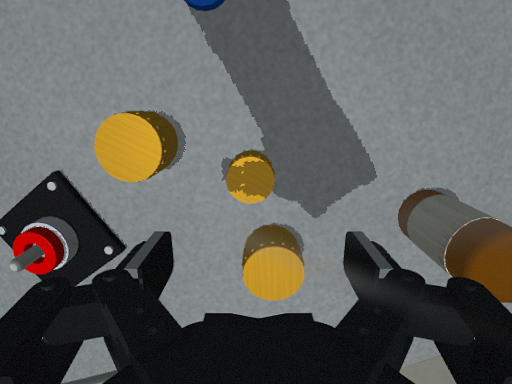

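The small cap is at (250,178), seen free between the larger ones at (130,147) and (273,273). Re-measuring now that the arm is settled.

```bash
python3 - <<'E'
from h import *
for n in("wrist","top","scene"):
  d=cams.get_image(n)
  h=cv2.cvtColor(d["color"],cv2.COLOR_BGR2HSV);H,S,V=cv2.split(h)
  for vt in(60,110,170,200):
   for uv,a,c in blobs((H>8)&(H<30)&(S>110)&(V>vt),100):
    m=onz(d,uv,21)
    if np.hypot(m[0]-602,m[1]-230)<25:
      x,y,w,hh=cv2.boundingRect(c)
      print(n,vt,np.array(uv),a,(w,hh),"mid",m,"top",onz(d,uv,42))
delta((602,231.5,165))
E
```

```text
wrist 60 [253.  175.4] 1928.5 (49, 53) mid [599.9 226.3  21. ] top [595.6 228.4  42. ]
wrist 110 [252.8 177.6] 1720.5 (48, 49) mid [602.1 225.1  21. ] top [597.6 227.3  42. ]
wrist 170 [248.8 196.3] 160.0 (31, 12) mid [619.6 213.7  21. ] top [613.9 216.7  42. ]
wrist 170 [247.8 159.5] 129.0 (29, 12) mid [582.4 227.4  21. ] top [579.3 229.4  42. ]
wrist 200 [248.3 196.2] 115.5 (29, 11) mid [619.3 213.3  21. ] top [613.5 216.3  42. ]
top 60 [155.1 177.7] 343.5 (22, 24) mid [601.5 231.   21. ] top [595.6 225.1  42. ]
top 110 [156.8 177.5] 126.5 (17, 22) mid [601.5 227.   21. ] top [595.6 221.2  42. ]
scene 60 [336.8 275.2] 520.0 (25, 29) mid [597.1 227.6  21. ] top [608.6 228.3  42. ]
scene 110 [337.4 275. ] 493.5 (24, 29) mid [596.1 228.4  21. ] top [607.7 229.1  42. ]
at [602.  229.6 173.2] clock 9.6 tool delta [0.7 1.8 8.2]
```

Emit:
drive_tool(motion=[{"fingers":1,"linear":[0.001,-0.0025,0.033],"twist":0},{"fingers":1,"linear":[0,0,0.033],"twist":0},{"fingers":1,"linear":[0,0,0.03],"twist":0},{"fingers":1,"linear":[0,0,0],"twist":0},{"fingers":1,"linear":[0,0,0],"twist":0}])

```text
clock: 10.03
eef_pos: [599.1, 227.8, 76.0]
tool_rot: [-3.139, -0.002, 2.766]
force: [0.1, -0.1, 0.1]
width: 85.2
gripper_force: 0.0
```

```bash
python3 - <<'E'
from h import *
d=cams.get_image("wrist")
h=cv2.cvtColor(d["color"],cv2.COLOR_BGR2HSV);H,S,V=cv2.split(h)
for uv,a,c in blobs((H>8)&(H<30)&(S>110)&(V>60),300):
    print(np.array(uv),a,"mid",onz(d,uv,21))
delta((600,227.5,7))
E
```

```text
[288.3 295.6] 3092.0 mid [679.  221.1  21. ]
[470.1 259.8] 532.0 mid [704.7 367.   21. ]
[258.3 207.4] 4422.5 mid [600.9 226.1  21. ]
[ 85.7 162.4] 11037.5 mid [524.8 124.1  21. ]
at [600.7 228.6  77.8] clock 10.1 tool delta [ 0.3 -1.3 70.8]
```

Emit:
drive_tool(motion=[{"fingers":1,"linear":[0,-0.001,0.03],"twist":0},{"fingers":1,"linear":[0,0,0.025],"twist":0},{"fingers":1,"linear":[0,0,0.012],"twist":0},{"fingers":1,"linear":[0,0,0],"twist":0},{"fingers":1,"linear":[0,0,0],"twist":0}])

```text
clock: 10.5
eef_pos: [600.5, 228.8, 11.3]
tool_rot: [3.141, 0.001, 2.767]
force: [0.9, 0.4, 0.4]
width: 85.4
gripper_force: 0.0
```

Emit:
drive_tool(motion=[{"fingers":1,"linear":[0,-0.001,0.003],"twist":0},{"fingers":1,"linear":[0,0,0],"twist":0},{"fingers":0,"linear":[0,0,0],"twist":0},{"fingers":0,"linear":[0,0,0],"twist":0},{"fingers":0,"linear":[0,0,0],"twist":0}])

```text
clock: 10.92
eef_pos: [599.5, 228.0, 7.5]
tool_rot: [3.141, 0.001, 2.768]
force: [-0.3, -0.6, -0.3]
width: 51.7
gripper_force: 0.0
```

Emit:
drive_tool(motion=[{"fingers":0,"linear":[0,0,0],"twist":0},{"fingers":0,"linear":[0,0,0],"twist":0},{"fingers":0,"linear":[0,0,0],"twist":0},{"fingers":0,"linear":[0,0,0],"twist":0},{"fingers":0,"linear":[0,0,0],"twist":0}])

```text
clock: 11.33
eef_pos: [599.6, 227.9, 7.8]
tool_rot: [3.141, 0.001, 2.768]
force: [-1.2, -0.6, 5.3]
width: 46.4
gripper_force: 61.6
```

Emit:
drive_tool(motion=[{"fingers":0,"linear":[0,0,-0.01],"twist":0},{"fingers":0,"linear":[0,0,-0.03],"twist":0},{"fingers":0,"linear":[0,0,-0.035],"twist":0},{"fingers":0,"linear":[0,0,-0.035],"twist":0},{"fingers":0,"linear":[0,0,-0.02],"twist":0}])

```text
clock: 11.75
eef_pos: [600.4, 228.1, 140.8]
tool_rot: [3.139, 0.003, 2.768]
force: [0.9, 0.8, -2.7]
width: 46.6
gripper_force: 62.5
```

Emit:
drive_tool(motion=[{"fingers":0,"linear":[0,0,0],"twist":0},{"fingers":0,"linear":[0,0,0],"twist":0}])

```text
clock: 11.92
eef_pos: [599.4, 228.1, 138.1]
tool_rot: [3.14, 0.001, 2.768]
force: [-1.2, -0.9, -3.3]
width: 46.4
gripper_force: 62.6
```

```bash
python3 - <<'E'
from h import *
s=monitor.read_state();print(s["force"],s["width"])
d=cams.get_image("wrist");cv2.imwrite("pics/w8.png",d["color"])
h=cv2.cvtColor(d["color"],cv2.COLOR_BGR2HSV);H,S,V=cv2.split(h)
for uv,a,c in blobs((H>8)&(H<30)&(S>110)&(V>60),300):
    print(np.array(uv),a,"off",onz(d,uv,s["eef_pos"][2]-7.8+21)-s["eef_pos"],cv2.boundingRect(c))
delta((587.5,-21,137))
E
```

```text
[-1.2 -0.9 -3.3] 46.409170953598135
[498.9 276.1] 1547.0 off [ 65.2 114.4  13.2] (481, 237, 31, 79)
[259.5 257.4] 11035.0 off [ 4.5 -2.  13.2] (203, 191, 112, 127)
[125.9 148.7] 5997.5 off [-68.4 -38.6  13.2] (79, 110, 96, 81)
at [598.2 227.8 136.4] clock 12.0 tool delta [ -80.8 -235.5   -0.6]
```

View pics/w8.png

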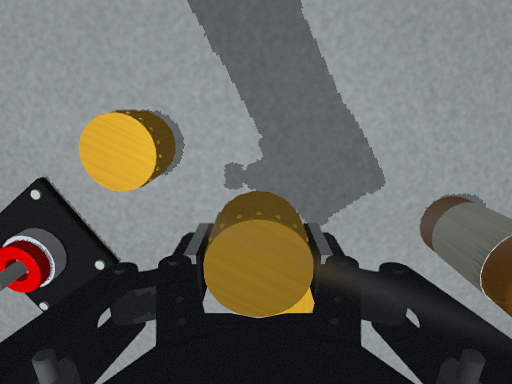

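The cap is gripped upright, its top face centred at (259,267); the large cap stayed at left. Measuring its offset from the top face, then carrying it over.

```bash
python3 - <<'E'
from h import *
s=monitor.read_state()
d=cams.get_image("wrist")
z=s["eef_pos"][2]+34.2
L,R,T,B=[onz(d,p,z) for p in((204,267),(313.5,267),(259,219),(259,318))]
print(np.linalg.norm(L-R),np.linalg.norm(T-B),(L+R+T+B)/4-s["eef_pos"])
E
```

```text
46.38994742599801 47.86743189818438 [-1.1 -0.2 34.2]
```

Emit:
drive_tool(motion=[{"fingers":0,"linear":[-0.0115,-0.0336,0],"twist":0},{"fingers":0,"linear":[-0.0115,-0.0336,0],"twist":0},{"fingers":0,"linear":[-0.0115,-0.0336,0],"twist":0},{"fingers":0,"linear":[-0.0115,-0.0336,0],"twist":0},{"fingers":0,"linear":[-0.0115,-0.0336,0],"twist":0}])

```text
clock: 12.43
eef_pos: [589.4, 48.8, 134.7]
tool_rot: [-3.139, -0.004, 2.768]
force: [1.3, 0.1, -2.6]
width: 46.4
gripper_force: 62.6
```

Emit:
drive_tool(motion=[{"fingers":0,"linear":[-0.0115,-0.0336,0],"twist":0},{"fingers":0,"linear":[-0.0115,-0.0336,0],"twist":0},{"fingers":0,"linear":[0,0,0],"twist":0},{"fingers":0,"linear":[0,0,0],"twist":0},{"fingers":0,"linear":[0,0,0],"twist":0}])

```text
clock: 12.85
eef_pos: [587.1, -20.0, 135.3]
tool_rot: [-3.141, -0.003, 2.767]
force: [-0.5, 0.7, -2.8]
width: 46.3
gripper_force: 62.7
```

Emit:
drive_tool(motion=[{"fingers":0,"linear":[-0.001,-0.001,0.02],"twist":0},{"fingers":0,"linear":[0,0,0.02],"twist":0},{"fingers":0,"linear":[0,0,0.006],"twist":0},{"fingers":0,"linear":[0,0,0],"twist":0},{"fingers":0,"linear":[0,0,0],"twist":0}])

```text
clock: 13.27
eef_pos: [588.6, -20.5, 90.6]
tool_rot: [3.142, -0.001, 2.77]
force: [0.5, 0.1, -2.9]
width: 46.5
gripper_force: 62.7
```

Emit:
drive_tool(motion=[{"fingers":0,"linear":[0.0005,0,0.005],"twist":0},{"fingers":0,"linear":[0,0,0.005],"twist":0},{"fingers":0,"linear":[0,0,0.003],"twist":0},{"fingers":0,"linear":[0,0,0],"twist":0}])

```text
clock: 13.6
eef_pos: [587.9, -21.6, 77.5]
tool_rot: [-3.141, -0.001, 2.768]
force: [-0.2, 0.5, -3.0]
width: 46.9
gripper_force: 62.7
```

Emit:
drive_tool(motion=[{"fingers":0,"linear":[0,0,0.007],"twist":0},{"fingers":0,"linear":[0,0,0.006],"twist":0},{"fingers":0,"linear":[0,0,0.004],"twist":0},{"fingers":0,"linear":[0,0,0],"twist":0},{"fingers":0,"linear":[0,0,0],"twist":0}])

```text
clock: 14.02
eef_pos: [588.0, -21.7, 60.4]
tool_rot: [-3.141, -0.001, 2.768]
force: [0.3, -0.4, -3.5]
width: 46.6
gripper_force: 62.7
```

Emit:
drive_tool(motion=[{"fingers":0,"linear":[0,0,0.002],"twist":0},{"fingers":0,"linear":[0,0,0.002],"twist":0},{"fingers":0,"linear":[0,0,0],"twist":0}])

```text
clock: 14.27
eef_pos: [588.2, -21.6, 56.6]
tool_rot: [-3.142, -0.0, 2.768]
force: [-0.4, -0.3, -4.0]
width: 46.6
gripper_force: 62.7
```

Emit:
drive_tool(motion=[{"fingers":0,"linear":[0,0,0.001],"twist":0},{"fingers":0,"linear":[0,0,0],"twist":0},{"fingers":0,"linear":[0,0,0],"twist":0}])

```text
clock: 14.52
eef_pos: [588.3, -21.6, 55.9]
tool_rot: [3.142, -0.0, 2.768]
force: [-0.9, 0.7, -3.1]
width: 46.3
gripper_force: 62.7
```

Emit:
drive_tool(motion=[{"fingers":0.7,"linear":[0,0,0.0005],"twist":0},{"fingers":1,"linear":[0,0,0],"twist":0},{"fingers":1,"linear":[0,0,0],"twist":0},{"fingers":1,"linear":[0,0,0],"twist":0},{"fingers":1,"linear":[0,0,0],"twist":0}])

```text
clock: 14.93
eef_pos: [588.5, -21.6, 55.6]
tool_rot: [3.141, 0.0, 2.768]
force: [-0.1, -0.2, -0.2]
width: 85.3
gripper_force: 0.0
```

Emit:
drive_tool(motion=[{"fingers":1,"linear":[0,0,-0.01],"twist":0},{"fingers":1,"linear":[0,0,-0.03],"twist":0},{"fingers":1,"linear":[0,0,-0.035],"twist":0},{"fingers":1,"linear":[0,0,-0.035],"twist":0},{"fingers":1,"linear":[0,0,-0.03],"twist":0}])

```text
clock: 15.35
eef_pos: [588.6, -21.8, 198.4]
tool_rot: [3.141, 0.002, 2.768]
force: [1.6, -0.3, -0.7]
width: 85.2
gripper_force: 0.0
```

Emit:
drive_tool(motion=[{"fingers":1,"linear":[-0.03,0,0],"twist":0},{"fingers":1,"linear":[-0.03,0,0],"twist":0},{"fingers":1,"linear":[-0.03,0,0],"twist":0},{"fingers":1,"linear":[0,0,0],"twist":0},{"fingers":1,"linear":[0,0,0],"twist":0}])

```text
clock: 15.77
eef_pos: [672.7, -55.5, 195.6]
tool_rot: [-3.141, 0.001, 2.766]
force: [-0.2, 0.1, 0.0]
width: 85.4
gripper_force: 0.0
```

```bash
python3 - <<'E'
from h import *
s=monitor.read_state();print(s["eef_pos"],s["force"],s["width"])
a=cams.get_image("wrist")["color"][0:260,100:450];b=cams.get_image("scene")["color"][140:290,160:310]
cv2.imwrite("pics/c9.png",np.hstack([cv2.resize(a,(400,297)),cv2.resize(b,(297,297))]))
E
```

```text
[672.7 -55.5 195.6] [-0.2  0.1  0. ] 85.35191439258593
```

View pics/c9.png

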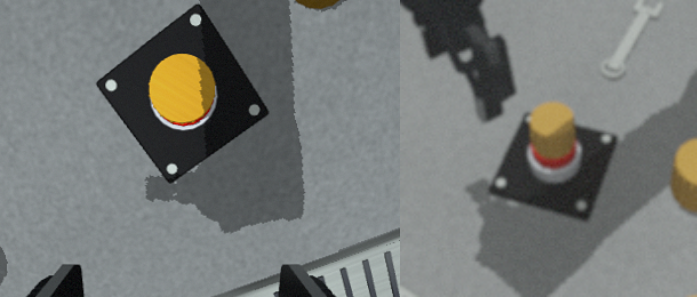

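The cap at (182,90) in the wrist crop and (552,135) in the scene crop sits upright on the red seal, and the seal lies flat on the shoulder. The gripper is clear of everything.

```bash
python3 -c "
from cell import ctrl
print(ctrl.finish_job())"
```

```text
the job is handed in; nothing more can be done
None
```

The red seal is flat on the shoulder, the smallest brass cap sits upright on it, the blue seal was not touched, and the job was handed in at about 16 s.

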